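# Seat the probe thermometer in the charcoal iron's well

### The arm

A 6-joint arm with a two-finger parallel gripper is mounted at the origin on the work surface. World frame = base frame: x ahead of the robot, y to its left, z up, the work surface at z = 0. Lengths are in m, angles in rad, forces in N, time in s.
With the tool pointing down it reaches from about 0.375 to 0.9 m from the base axis. Payload 3.1 kg.
Tool frame: the origin (TCP) lies at the very end of the fingers, on their centre line; the grasp point (between the pads) lies 19 mm behind it; z points along the fingers, y is the direction in which the jaws open and shut (so a half turn about z gives the same grasp; the last joint's range is limited). The gripper opens to 85 mm and grips with 20 to 120 N. Pads are 22 mm wide; open, the fingers measure 114 mm over their backs; the gripper's body (76 mm by 85 mm) begins 54 mm behind the grasp point. The pads swing forward as they close: fully open they stand 13 mm farther back than shut.
Start: joints at [1.163, 0.527, 1.433, -0, 1.181, -0.178], TCP at [0.142, 0.609, 0.231] pointing down, gripper open.
Joint ranges: [-3.08, 3.08], [-0.75, 2.2], [0.22, 2.44], [-1.43, 4.57], [0, 2.65], [-2.85, 2.85]. Speed limits (rad/s): [2.79, 2.79, 3.14, 3.14, 3.14, 3.14].

### API

Orientations are given as a unit quaternion [x, y, z, w].
In Python, from station import * gives the robot as it stands.
- The arm moves only by the tool jog_arm, never from a script. Its argument "motion" is a list of rows, each a list of 5 numbers: the shift along the world's x, y, z in cm, then the turn about the world's z in degrees, then the closure in counts, from 0 (fully open) to 255 (shut). In form: [[tx, ty, tz, yaw, jaw], ...]. A call has 1 to 10 rows; each row shifts and turns the pose as measured when the row begins; what a row does not reach is not made up. A row lasts 1/12 s, in which the tool goes at most 41.7 mm and 7.16 degrees, less where a joint would pass 70% of its speed; a pose out of reach is approached as far as the arm can. A call with a gripper value outside its range is refused whole. The fingers move at their own pace and stop on an object; "squeeze" is the grip in N (left out, the last holds). Time passes only in rows, so rows that do not move let the fingers close. It gives the time, the measured TCP pose, the force and the opening at its end, in the units of the state.
- sense(): the state, without advancing time (a new reading comes with each control period).
- snapshot(name): name is "scene" or "top"; returns a dict with "img" (384x512x3 uint8, red, green, blue), "depth" (384x512 float32, m along the optical axis (not along the pixel's ray), 0 where there is no reading), "intrinsics" (3x3 intrinsics, pixels), "eye" and "attitude" of the camera in the world. Camera axes: x right, y down, z forward; pixel columns grow to the right and rows downward; lengths in m; the calibration is good to about 2 mm. A picture is of the moment at which its call begins.
- sign_off(): hands the job in, once; it reports no verdict.
The state is a dict: "t": time; "q": joint angles; "qd": joint speeds; "tau": joint torques, N m; "tcp_pos": TCP position; "tool_rot": TCP orientation; "force": force on the tool from outside, world axes, zero at the start; "ft_torque": the same for the moment, N m; "finger_gap": opening from 0.0 (shut) to 1.0 (fully open).
Only numpy, scipy, OpenCV 4.12 (cv2) and the standard library are available. Lean on these libraries where they do the work, as an engineer would, in place of code of your own. Each camera call takes 0.05 s, during which the arm holds its last target.

### The job

The charcoal iron's temperature has to be checked before the starched work is pressed. Swing the brass latch well clear of the round probe well on the iron's nose, then take the probe thermometer out of its wooden parking block and lower it, held all the way in rather than dropped, into the well until its steel collar rests flat on the well's rim. Let go and leave it standing there upright with the latch still open, and leave the green funnel standing where it is.

Things in the scene. Friction and masses are not known exactly. Their poses are not given: they have to be found in the camera images.
- iron: Charcoal iron 220 mm long, 115 mm wide, dark steel with a grey lid, fixed on a white tile 250 x 140 x 12 mm. Origin at table height under its middle; x to the nose, y to the iron's left, z up. Lid top at z = 78 mm. A wooden handle 26 mm thick runs along it over the rear half (x = -105 to 0 mm), top at z = 173 mm.
- well_mouth (a point): Centre of the rim of the probe well, a brass tube 44 mm across, 54 mm tall, on the iron's lid near the nose (x = 72, y = 0, z = 132 mm of the iron). Flared mouth, 26 mm wide at the rim, narrowing over 8 mm of depth to a straight vertical bore of 16 mm; floor 51 mm below the rim. z up.
- latch (a joint): Latch angle (rad) about a vertical pivot. 0: its 44 mm brass disc covers the well's mouth, 2 mm above the rim; starts at 0 to 0.2, still covering. Grows as it swings anticlockwise seen from above, to the iron's left, to a stop at 2.0. Light friction (about 1 N at the knob) keeps it where it is left; 1.6 or more is well clear.
- latch_knob (a point): Centre of the red upright knob standing on the latch's disc, a round plastic cylinder 18 mm in diameter and 32 mm tall (16 mm above and below this point); 60 mm from the pivot. The disc under the knob is 5 mm thick.
- latch_hinge (a point): The latch's pivot axis (vertical), at the height of the brass latch arm: x = 12, y = 0, z = 136 mm of the iron. A straight arm runs from here to the disc.
- probe_center (a point): Centre of the blue round handle (30 mm across, 62 mm tall, a white dial on its top face) of the loose probe thermometer, 115 mm tall, about 110 g; z up along it. Below the handle a steel collar 40 mm across, 5 mm thick, its underside 36 mm below this point, then a steel stem 10 mm across, 48 mm long. Starts upright in the parking block, collar on the block's top.
- probe_tip (a point): Lower end of the thermometer's stem, 84 mm below probe_center along its axis; 48 mm below the collar's underside.
- stand_mouth (a point): Centre of the top of the fixed round wooden parking block, 76 mm across and 60 mm tall; its hole has the same flare and 16 mm bore as the well, 56 mm deep.
- funnel: Loose green plastic funnel, a bystander between iron and parking block: 116 mm across, 125 mm tall, standing mouth down; origin at its foot's centre.
Mind the look-alikes: they are no part of the job. Leave any orange or red look-alike of the part that bears probe_center alone.

How it is judged:
By the outcome, as a careful person would: the job done as asked, in the order asked, and still so for the second after the job is handed in, with the robot touching nothing.
It also fails if it takes over 59 s, if anything falls off the work surface, if the arm or the gripper's body presses on something with over 40 N, if the wrist force passes 120 N, or if a joint passes its speed limit or range.

## Working session

There is one attempt and no reset: what is moved stays moved. The work goes in short steps, Python scripts to look and compute and a tool call to move; the robot and the scene stay as the last step left them, time stands still between calls to the robot, and variables do not carry over. Pictures are saved under pics/ and viewed, and the job is handed in when it is done.

Besides the shell and the picture viewer there is one more tool, called after ">>>" by a JSON object that holds its "op" and its "data". jog_arm: Moves the arm, as the interface text tells. Its arguments: {"type":"object","properties":{"motion":{"type":"array","items":{"type":"array","items":{"type":"number"}}},"squeeze":{"type":"number"}},"required":["motion"]}

```bash
mkdir -p pics; ls; python3 - <<'E'
from station import *
import cv2,numpy as np
s=sense();print({k:np.round(v,3) for k,v in s.items()})
for n in("scene","top"):
    d=snapshot(n);np.savez(n+"0.npz",**d)
    cv2.imwrite(f"pics/{n}0.png",d["img"][:,:,::-1])
    print(n,d["intrinsics"],d["eye"],d["attitude"])
E
```

```text
pics
{'t': np.float64(0.0), 'q': array([ 1.163,  0.528,  1.434, -0.   ,  1.181, -0.178]), 'qd': array([-0.   , -0.001,  0.   ,  0.   ,  0.001, -0.   ]), 'tau': array([-1.0000e-03, -4.4235e+01, -1.7803e+01, -0.0000e+00,  9.0000e-03,
       -0.0000e+00]), 'tcp_pos': array([0.141, 0.608, 0.23 ]), 'tool_rot': array([ 0.114,  0.993, -0.001, -0.   ]), 'force': array([-0.741,  0.239,  0.283]), 'ft_torque': array([-0.014, -0.028,  0.022]), 'finger_gap': np.float64(1.001)}
scene [[393.46928909   0.         253.75563901]
 [  0.         393.46928909 196.16648141]
 [  0.           0.           1.        ]] [ 0.88704456 -0.46181802  0.80531856] [ 0.8898963   0.30930914 -0.11712809 -0.31415512]
top [[463.56091009   0.         253.31965395]
 [  0.         463.56091009 194.093527  ]
 [  0.           0.           1.        ]] [ 0.43164181 -0.00527143  0.97919333] [ 0.70968916 -0.70118775  0.05429377 -0.04158406]
```

View pics/scene0.png

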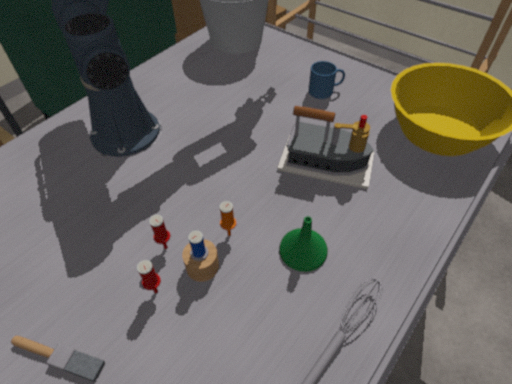

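View pics/top0.png

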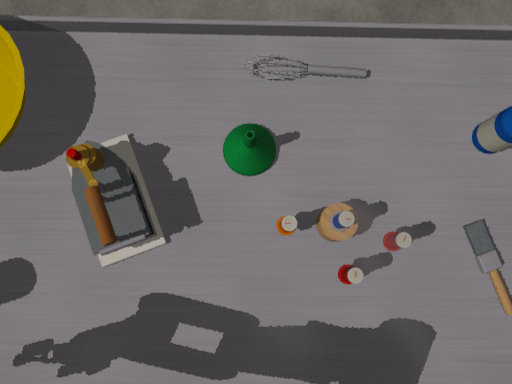

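Both views show the iron at far left (y+). The red knob is at top-view (74,154) and scene (363,120). The blue probe is in its block at top (343,220) and scene (198,245). The orange and red look-alikes stand around it, and the funnel is at top (250,148). Next I measure positions.

```bash
cat > h.py <<'E'
import numpy as np,cv2
from scipy.spatial.transform import Rotation as R
class Cam:
    def __init__(s,d):
        s.K=d["intrinsics"];s.e=np.array(d["eye"]);s.R=R.from_quat(d["attitude"]).as_matrix();s.img=d["img"];s.dep=d["depth"]
        s.hsv=cv2.cvtColor(s.img,cv2.COLOR_RGB2HSV)
    def ray(s,u,v): return s.R@np.linalg.solve(s.K,[u,v,1.])
    def plane(s,u,v,z):
        r=s.ray(u,v);return s.e+r*(z-s.e[2])/r[2]
    def cloud(s):
        v,u=np.mgrid[:384,:512];p=np.stack([(u-s.K[0,2])/s.K[0,0],(v-s.K[1,2])/s.K[1,1],np.ones_like(u)],-1)*s.dep[...,None]
        return p@s.R.T+s.e
    def proj(s,p):
        c=s.R.T@(np.array(p)-s.e);c=s.K@c;return c[:2]/c[2]
def mask(c,h0,h1,s0=120,v0=50):
    H,S,V=[c.hsv[...,i].astype(int) for i in range(3)]
    m=((H>=h0)&(H<=h1)) if h0<=h1 else ((H>=h0)|(H<=h1))
    return m&(S>=s0)&(V>=v0)
E
python3 - <<'E'
from h import *
for n in("scene","top"):
    c=Cam(np.load(n+"0.npz"));P=c.cloud()
    big=cv2.resize(c.img,None,fx=6,fy=6,interpolation=cv2.INTER_CUBIC)
    for nm,(u0,v0,w,h) in ({"iron":(280,90,110,95),"probe":(170,195,80,90)} if n=="scene" else {"iron":(60,130,115,95),"probe":(270,190,90,70)}).items():
        cv2.imwrite(f"pics/{n}_{nm}.png",big[v0*6:(v0+h)*6,u0*6:(u0+w)*6,::-1])
    print(n)
    for nm,a in dict(blue=(105,125),red=(174,4),green=(50,85),brass=(15,28)).items():
        m=mask(c,*a);k,l,st,ce=cv2.connectedComponentsWithStats(m.astype(np.uint8))
        for i in range(1,k):
            if st[i,4]>15:
                q=P[(l==i)&(c.dep>0)]
                print(nm,st[i],ce[i].round(1),np.median(q,0).round(3),q.min(0).round(3),q.max(0).round(3))
E
```

```text
scene
blue [317  78   7  14  21] [319.3  84.6] [0.374 0.498 0.048] [0.366 0.493 0.031] [0.387 0.502 0.078]
blue [191 241  14  16 150] [198.1 249.3] [ 0.517 -0.201  0.095] [ 0.505 -0.209  0.069] [ 0.521 -0.187  0.121]
red [360 115   7  13  60] [362.6 120.3] [0.615 0.297 0.164] [0.606 0.294 0.141] [0.621 0.312 0.173]
red [153 223  17  26 244] [161.  234.6] [ 0.413 -0.216  0.071] [ 0.389 -0.229  0.006] [ 0.42  -0.193  0.109]
red [141 268  20  25 280] [150.7 280.4] [ 0.48  -0.307  0.069] [ 0.419 -0.321 -0.002] [ 0.488 -0.266  0.11 ]
green [ 280  218   47   53 1637] [303.3 248.4] [ 0.673 -0.031  0.033] [ 0.613 -0.071  0.001] [0.719 0.035 0.124]
brass [172   0  33  39 603] [187.4  16.4] [-0.82   1.035 -0.285] [-0.93   0.991 -0.436] [-0.694  1.057 -0.176]
brass [309   0   6   8  17] [311.5   4.5] [-0.287  1.513 -0.249] [-0.293  1.479 -0.275] [-0.277  1.544 -0.234]
brass [266   6  19  18 120] [276.   13.7] [-0.574  1.59  -0.416] [-0.643  1.126 -0.457] [-0.28   1.673 -0.126]
brass [506  16   6  13  20] [508.8  21.9] [ 0.702  1.534 -0.063] [ 0.693  1.523 -0.085] [ 0.71   1.541 -0.036]
brass [4
[... 1357 characters left out ...]
 0.384 -0.219  0.002] [ 0.419 -0.19   0.107]
green [ 223  124   53   52 1895] [247.3 150.4] [ 0.648 -0.007  0.032] [ 0.605 -0.067 -0.001] [0.716 0.044 0.129]
brass [   0   24   26  123 2255] [10.1 86.1] [0.782 0.487 0.054] [ 0.642  0.422 -0.003] [0.923 0.535 0.123]
brass [ 66 144  38  45 787] [ 86.9 162.3] [0.604 0.286 0.138] [0.549 0.257 0.   ] [0.666 0.368 0.172]
brass [316 213  22  28 230] [324.6 229. ] [ 0.489 -0.163  0.058] [ 0.468 -0.189  0.007] [ 0.523 -0.154  0.066]
brass [277 217  16  18  68] [281.8 228. ] [ 0.488 -0.075  0.053] [ 0.479 -0.099  0.048] [ 0.513 -0.069  0.095]
brass [489 270  23  44 391] [501.1 291.6] [ 0.367 -0.534  0.018] [ 0.324 -0.553  0.005] [ 0.411 -0.515  0.024]
```

```bash
python3 - <<'E'
from h import *
a=[cv2.imread(f"pics/{n}_iron.png") for n in("scene","top")]
print([x.shape for x in a])
E
```

```text
[(570, 660, 3), (570, 690, 3)]
```

View pics/top_iron.png

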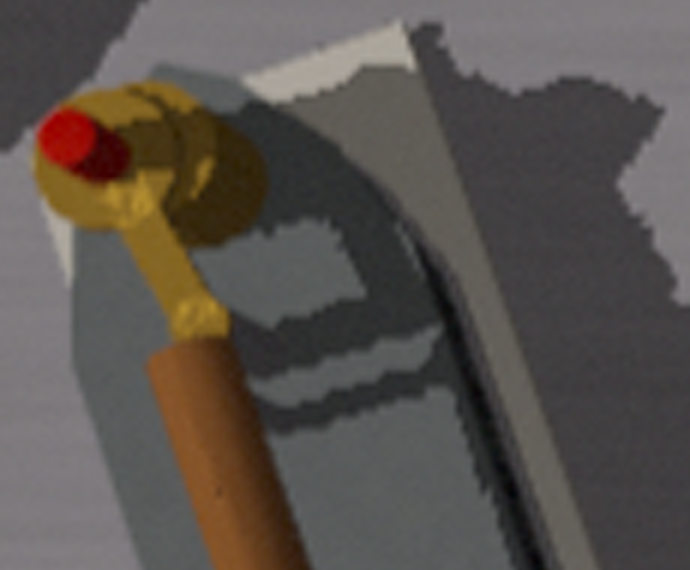

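View pics/scene_iron.png

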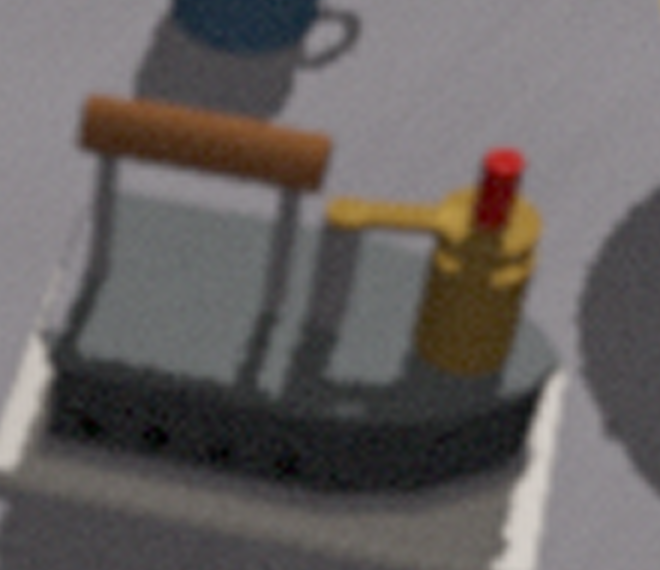

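View pics/top_probe.png

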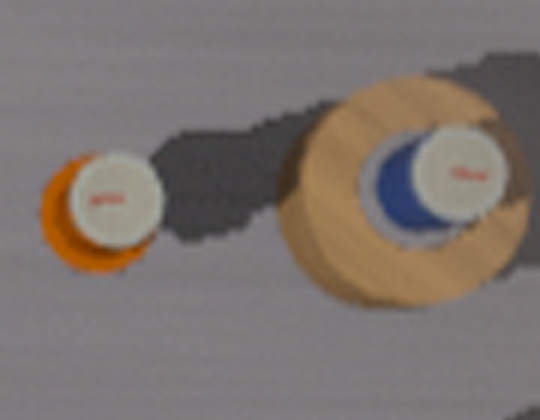

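View pics/scene_probe.png

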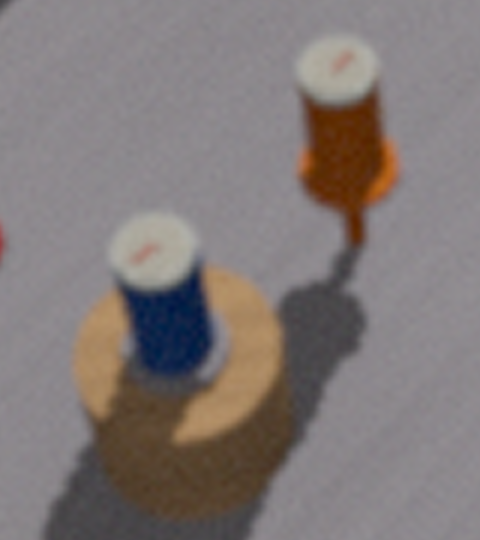

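```bash
python3 - <<'E'
from h import *
T=Cam(np.load("top0.npz"));S=Cam(np.load("scene0.npz"))
def tri(a,b):
    r1=T.ray(*a);r2=S.ray(*b)
    r1/=np.linalg.norm(r1);r2/=np.linalg.norm(r2)
    x=np.linalg.lstsq(np.stack([r1,-r2],1),S.e-T.e,rcond=None)[0]
    p,q=T.e+x[0]*r1,S.e+x[1]*r2
    return ((p+q)/2).round(4),round(np.linalg.norm(p-q),4)
o=lambda x,y,u,v:((x+.5)/6-.5+u,(y+.5)/6-.5+v)
for nm,a,b,z in [("knobtop",o(67,138,60,130),o(505,160,280,90),.171),("hinge",o(200,317,60,130),o(347,210,280,90),.139),
 ("dial",o(460,173,270,190),o(155,250,170,195),.127),("block",o(415,190,270,190),o(180,355,170,195),.06)]:
    print(nm,tri(a,b),T.plane(*a,z).round(4),S.plane(*b,z).round(4))
# tile heading from right edge
e=[T.plane(*o(x,y,60,130),.012) for x,y in((405,22),(597,565))]
d=e[0]-e[1];print(np.degrees(np.arctan2(d[1],d[0])),e)
# handle axis via top cloud
P=T.cloud();m=mask(T,5,14,100,50)&(P[...,2]>.15)&(P[...,2]<.19);q=P[m];print(len(q))
c=q.mean(0);w=np.linalg.svd(q[:,:2]-c[:2])[2][0];print(c,np.degrees(np.arctan2(w[1],w[0])))
m=(P[...,2]>.009)&(P[...,2]<.016)&(P[...,1]>.15)&(P[...,0]<.75)&(P[...,0]>.3)
print(m.sum());q=P[m][:,:2].astype(np.float32);print(cv2.minAreaRect(q))
E
```

```text
knobtop (array([0.6123, 0.305 , 0.1697]), np.float64(0.0002)) [0.6119 0.3044 0.171 ] [0.6129 0.3035 0.171 ]
hinge (array([0.5631, 0.272 , 0.14  ]), np.float64(0.002)) [0.5641 0.273  0.139 ] [0.5621 0.2721 0.139 ]
dial (array([ 0.5053, -0.1925,  0.1255]), np.float64(0.0004)) [ 0.505  -0.1924  0.127 ] [ 0.5063 -0.193   0.127 ]
block (array([ 0.5054, -0.1926,  0.056 ]), np.float64(0.0006)) [ 0.5049 -0.192   0.06  ] [ 0.5077 -0.1938  0.06  ]
21.409250048152597 [array([0.69122052, 0.24876004, 0.012     ]), array([0.49894938, 0.173374  , 0.012     ])]
823
[0.50375681 0.24854989 0.16998917] -157.222663026921
1749
((0.6115909218788147, 0.3177105784416199), (0.43550771474838257, 0.20219844579696655), 38.20015335083008)
```

>>> {"op": "jog_arm", "data": {"motion": [[2.9, -1.9, 0.2, -7, 130], [2.9, -1.9, 0.2, -7, 130], [2.9, -1.9, 0.2, -7, 130], [2.9, -1.9, 0.2, -7, 130], [2.9, -1.9, 0, -7, 130], [2.9, -1.9, 0, -7, 130], [2.9, -1.9, 0, -7, 130], [2.9, -1.9, 0, -7, 130]], "squeeze": 25}}

```text
t: 0.77
tcp_pos: [0.3723, 0.4513, 0.2346]
tool_rot: [0.575, 0.818, -0.003, -0.004]
force: [-0.0, -0.9, -0.8]
finger_gap: 0.49
```

>>> {"op": "jog_arm", "data": {"motion": [[2.7, -1.6, 0, -7, 130], [2.7, -1.6, 0, -7, 130], [2.7, -1.6, 0, -7, 130], [2.7, -1.6, 0, -7, 130], [2.7, -1.6, 0, -7, 130], [2.7, -1.6, 0, -7, 130], [2.7, -1.6, 0, -7, 130], [2.7, -1.6, 0, -7, 130], [2.4, -1.6, 0, -7, 130], [0, 0, 0, 0, 130]]}}

```text
t: 1.6
tcp_pos: [0.6266, 0.2911, 0.229]
tool_rot: [0.924, 0.381, -0.003, -0.005]
force: [0.1, 0.3, 0.6]
finger_gap: 0.49
```

```bash
cat > st.py <<'E'
from station import *
import numpy as np
s=sense();x,y=s["tool_rot"][:2]
print("t",round(float(s["t"]),2),s["tcp_pos"].round(4),"yaw",np.degrees(np.arctan2(y*y-x*x,2*x*y)).round(1),"F",s["force"].round(1),"gap",round(float(s["finger_gap"]),3),"q",s["q"].round(2))
E
python3 st.py
```

```text
t 1.6 [0.6266 0.2911 0.229 ] yaw -45.2 F [0.1 0.3 0.6] gap 0.49 q [0.27 0.62 1.25 0.01 1.28 1.06]
```

>>> {"op": "jog_arm", "data": {"motion": [[-1.4, 1.3, 0, -3, 130], [0, 0, 0, 0, 130], [0, 0, -2.6, 0, 130], [0, 0, -2.6, 0, 130], [0, 0, -2.4, 0, 130], [0, 0, 0, 0, 130]]}}

```text
t: 2.1
tcp_pos: [0.6136, 0.3023, 0.1502]
tool_rot: [0.933, 0.359, -0.003, -0.005]
force: [-2.4, -0.1, -0.7]
finger_gap: 0.491
```

```bash
python3 st.py;  python3 - <<'E'
from station import *
import cv2
d=snapshot("scene");im=cv2.resize(d["img"][60:200,270:420],None,fx=4,fy=4)
cv2.imwrite("pics/s1.png",im[:,:,::-1])
E
```

```text
t 2.1 [0.6136 0.3023 0.1502] yaw -47.9 F [-2.4 -0.1 -0.7] gap 0.491 q [0.29 0.7  1.34 0.01 1.11 1.12]
```

View pics/s1.png

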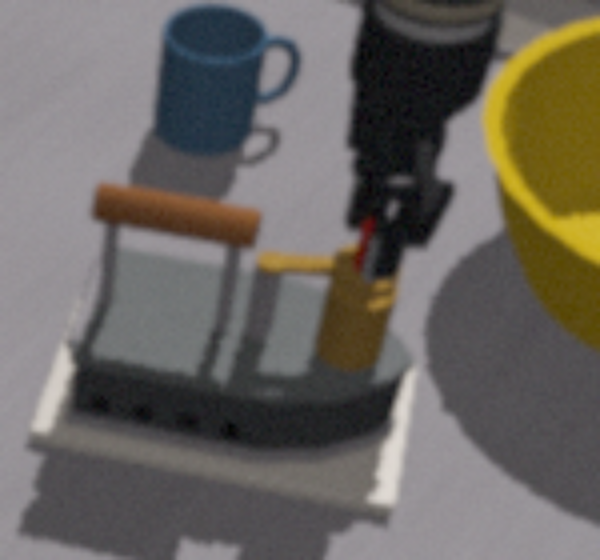

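>>> {"op": "jog_arm", "data": {"motion": [[-0.8, 1.25, 0, 7, 130], [-1.0, 0.8, 0, 7, 130], [-1.1, 0.6, 0, 7, 130], [-1.2, 0.3, 0, 7, 130], [0, 0, 0, 0, 130]]}}

```text
t: 2.57
tcp_pos: [0.5783, 0.3343, 0.1594]
tool_rot: [0.813, 0.583, 0.004, -0.002]
force: [0.1, -0.4, 0.3]
finger_gap: 0.491
```

```bash
python3 st.py
```

```text
t 2.57 [0.5783 0.3343 0.1594] yaw -18.7 F [ 0.1 -0.4  0.3] gap 0.491 q [0.35 0.66 1.39 0.01 1.08 0.68]
```

>>> {"op": "jog_arm", "data": {"motion": [[-0.5, 0, -1.0, 4, 130], [-1.2, -0.1, -0.2, 6, 130], [-1.2, -0.2, -0.2, 6, 130], [0, 0, 0, 0, 130]]}}

```text
t: 2.9
tcp_pos: [0.5559, 0.3341, 0.1533]
tool_rot: [0.722, 0.692, 0.013, 0.0]
force: [0.2, 0.4, -0.0]
finger_gap: 0.494
```

```bash
python3 st.py
```

```text
t 2.9 [0.5559 0.3341 0.1533] yaw -2.4 F [ 0.2  0.4 -0. ] gap 0.494 q [0.36 0.64 1.46 0.01 1.02 0.4 ]
```

```bash
 python3 - <<'E'
from station import *
import cv2,numpy as np
d=snapshot("scene");im=cv2.resize(d["img"][80:180,280:400],None,fx=5,fy=5)
e=snapshot("top");im2=cv2.resize(e["img"][100:200,50:170],None,fx=5,fy=5)
cv2.imwrite("pics/s2.png",np.vstack([im[:,:,::-1],im2[:,:,::-1]])[:,:, :][::1][:1000])
cv2.imwrite("pics/s2.png",cv2.resize(np.hstack([im,im2])[:,:,::-1],(800,333)))
E
```

```text
(no output)
```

View pics/s2.png

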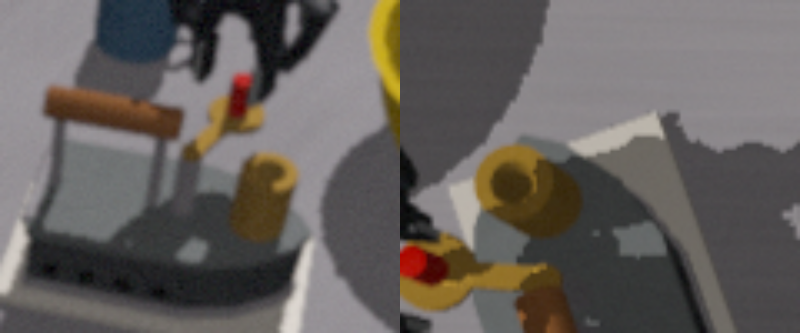

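The latch is following the jaws and the well mouth is now exposed (top view about (82,154)). I'll finish the swing.

>>> {"op": "jog_arm", "data": {"motion": [[-1.1, -0.3, -0.5, 6, 130], [-1.1, -0.5, -0.3, 6, 130], [-1.1, -0.7, -0.3, 6, 130], [-0.9, -0.9, -0.2, 6, 130], [0, 0, 0, 0, 130]]}}

```text
t: 3.42
tcp_pos: [0.5267, 0.3129, 0.1466]
tool_rot: [0.563, 0.826, 0.025, 0.002]
force: [-0.1, 0.1, -0.2]
finger_gap: 0.489
```

```bash
python3 st.py
```

```text
t 3.42 [0.5267 0.3129 0.1466] yaw 21.4 F [-0.1  0.1 -0.2] gap 0.489 q [ 0.34  0.6   1.58  0.03  0.92 -0.05]
```

>>> {"op": "jog_arm", "data": {"motion": [[-0.6, -0.3, 0, 4, 130], [-0.3, -0.3, 0, 2, 130], [0, 0, 0, 0, 130]]}}

```text
t: 3.67
tcp_pos: [0.5229, 0.3077, 0.1489]
tool_rot: [0.525, 0.851, 0.028, 0.003]
force: [-0.6, 0.1, -0.4]
finger_gap: 0.492
```

```bash
cat >> st.py <<'E'
from scipy.spatial.transform import Rotation as R
print("tool z",R.from_quat(s["tool_rot"]).as_matrix()[:,2].round(4))
E
python3 st.py;  python3 - <<'E'
from station import *
import cv2,numpy as np
d=snapshot("scene");im=cv2.resize(d["img"][80:180,280:400],None,fx=5,fy=5)
e=snapshot("top");im2=cv2.resize(e["img"][100:200,50:170],None,fx=5,fy=5)
cv2.imwrite("pics/s3.png",cv2.resize(np.hstack([im,im2])[:,:,::-1],(800,333)))
E
```

```text
t 3.67 [0.5229 0.3077 0.1489] yaw 26.7 F [-0.6  0.1 -0.4] gap 0.492 q [ 0.33  0.59  1.6   0.04  0.91 -0.16]
tool z [ 0.0345  0.0446 -0.9984]
```

View pics/s3.png

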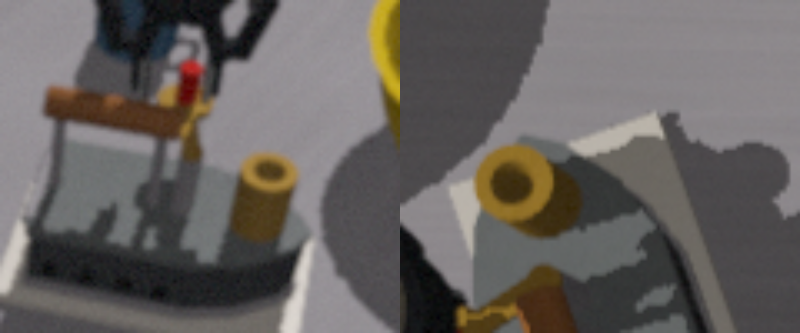

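>>> {"op": "jog_arm", "data": {"motion": [[0.2, 0, 1.5, 0, 130], [0, 0, 3, 0, 130], [0, 0, 3, 0, 130], [0, -1, 2, 0, 130], [0, -3, 1, 0, 120], [0, -3.5, 0, 0, 120], [0, -3.5, 0, 0, 120], [0, 0, 0, 0, 120]]}}

```text
t: 4.43
tcp_pos: [0.5307, 0.1984, 0.2605]
tool_rot: [0.532, 0.846, 0.03, 0.006]
force: [-0.4, 0.8, -0.3]
finger_gap: 0.532
```

```bash
python3 st.py;  python3 - <<'E'
from station import *
from h import *
d=snapshot("scene");im=cv2.resize(d["img"][80:180,280:400],None,fx=6,fy=6,interpolation=cv2.INTER_CUBIC)
e=snapshot("top");im2=cv2.resize(e["img"][120:220,30:150],None,fx=6,fy=6,interpolation=cv2.INTER_CUBIC)
np.savez("scene4.npz",**d);np.savez("top4.npz",**e)
cv2.imwrite("pics/s4.png",im[:,:,::-1]);cv2.imwrite("pics/t4.png",im2[:,:,::-1])
E
```

```text
t 4.43 [0.5307 0.1984 0.2605] yaw 25.6 F [-0.4  0.8 -0.3] gap 0.532 q [ 0.14  0.39  1.59  0.04  1.11 -0.32]
tool z [ 0.0421  0.044  -0.9981]
```

View pics/s4.png

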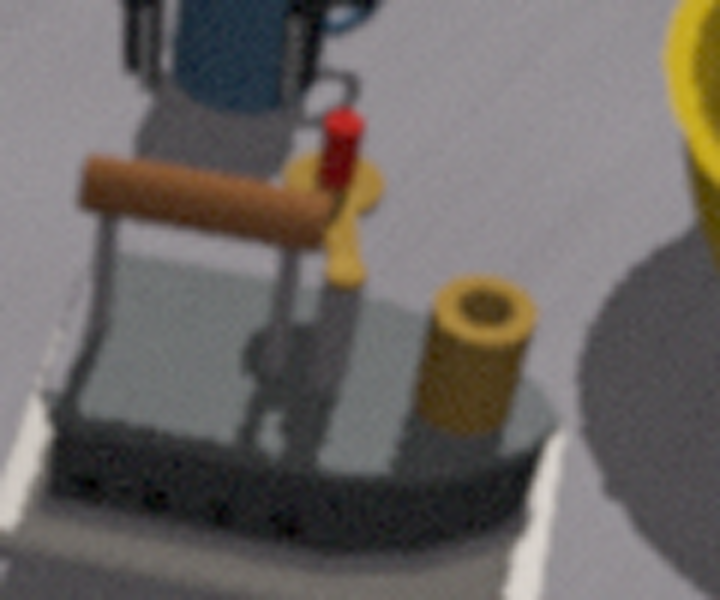

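View pics/t4.png

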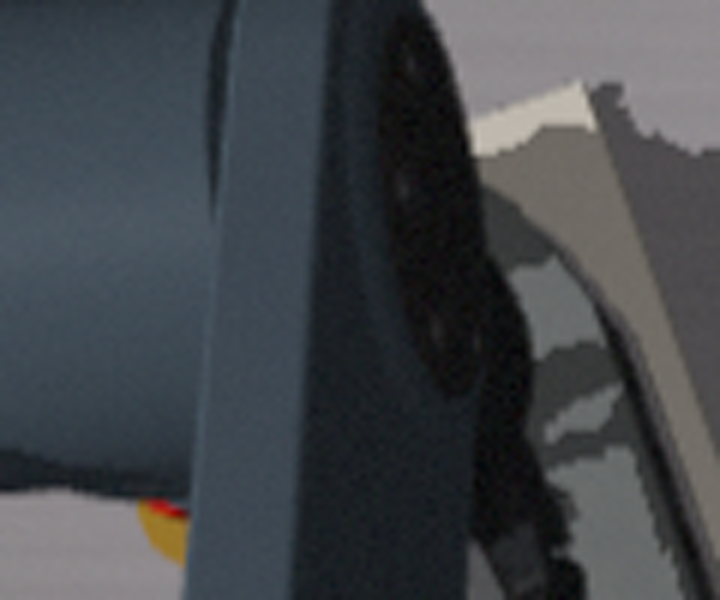

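```bash
python3 - <<'E'
from h import *
S=Cam(np.load("scene4.npz"));T=Cam(np.load("top0.npz"))
o=lambda x,y:((x+.5)/6-.5+280,(y+.5)/6-.5+80)
k=S.plane(*o(345,123),.171);w=S.plane(*o(486,311),.132)
im=cv2.imread("pics/s3.png")[:, 400:];
r=im[130:250,60:170];g=cv2.cvtColor(r,cv2.COLOR_BGR2HSV)
m=((g[...,0]>14)&(g[...,0]<28)&(g[...,2]>110)&(g[...,1]>110)).astype(np.uint8)
cs,_=cv2.findContours(m,cv2.RETR_CCOMP,cv2.CHAIN_APPROX_NONE)
for c in cs:
    if len(c)>40: print(cv2.fitEllipse(c))
u=lambda x,y:((x+.5)/3.3333-.5+50,(y+.5)/3.3333-.5+100)
print("well scene",w,"well top",T.plane(*u(515,183),.132)); print("knob",k)
h=np.array([.563,.2725]);a=np.arctan2(*(k[:2]-h)[::-1]);print(np.degrees(a),a-np.radians(22))
c=[S.proj([.619+.022*np.cos(t),.295+.022*np.sin(t),.132]) for t in np.linspace(0,6.28,40)]
m=mask(S,15,28,120,110).astype(np.uint8)
E
```

```text
((53.63081359863281, 52.70426940917969), (73.76835632324219, 78.03067016601562), 53.43609619140625)
((50.7013053894043, 53.58222579956055), (41.3828125, 44.381954193115234), 125.87140655517578)
well scene [0.61855949 0.29292272 0.132     ] well top [0.62053392 0.07248909 0.132     ]
knob [0.52733461 0.31907649 0.171     ]
127.44265400455595 1.8403214844206852
```

>>> {"op": "jog_arm", "data": {"motion": [[0, -3.8, 0, 0, 60], [0, -3.8, 0, 0, 60], [0, -3.8, 0, 0, 60], [0, -3.8, 0, 0, 60], [0, -3.8, 0, 0, 60], [-0.2, -3.8, 0, 0, 60], [-0.2, -3.8, 0, 0, 60], [-0.3, -3.8, 0, 0, 60], [0, 0, 0, 0, 60]]}}

```text
t: 5.28
tcp_pos: [0.5291, -0.1011, 0.2601]
tool_rot: [0.529, 0.848, 0.035, 0.006]
force: [0.4, 0.0, -0.1]
finger_gap: 0.765
```

```bash
python3 st.py;  python3 - <<'E'
from h import *
T=Cam(np.load("top0.npz"))
print(T.plane((113.6+.5)/3.3333-.5+50,(182.7+.5)/3.3333-.5+100,.132))
print(T.plane((110.7+.5)/3.3333-.5+50,(183.6+.5)/3.3333-.5+100,.126))
E
```

```text
t 5.28 [ 0.5291 -0.1011  0.2601] yaw 26.1 F [ 0.4  0.  -0.1] gap 0.765 q [-0.43  0.36  1.64  0.08  1.12 -0.92]
tool z [ 0.0471  0.0526 -0.9975]
[0.61736588 0.2952727  0.132     ]
[0.61814281 0.29898312 0.126     ]
```

>>> {"op": "jog_arm", "data": {"motion": [[0, 0, 0, -7, 60], [0, 0, 0, -7, 60], [0, 0, 0, -7, 60], [0, 0, 0, -7, 60], [0, 0, 0, 0, 60]]}}

```text
t: 5.7
tcp_pos: [0.5333, -0.0992, 0.2587]
tool_rot: [0.723, 0.69, 0.034, 0.013]
force: [-0.3, 0.1, 0.4]
finger_gap: 0.767
```

```bash
python3 st.py
```

```text
t 5.7 [ 0.5333 -0.0992  0.2587] yaw -2.7 F [-0.3  0.1  0.4] gap 0.767 q [-0.42  0.36  1.65  0.06  1.08 -0.4 ]
tool z [ 0.0666  0.0275 -0.9974]
```

>>> {"op": "jog_arm", "data": {"motion": [[0, 0, 0, 0, 60], [0, 0, 0, 0, 60], [0, 0, 0, 0, 60], [0, 0, 0, 0, 60], [0, 0, 0, 0, 60]]}}

```text
t: 6.12
tcp_pos: [0.5351, -0.0954, 0.2581]
tool_rot: [0.719, 0.694, 0.034, 0.012]
force: [-0.2, -0.0, -1.3]
finger_gap: 0.762
```

```bash
python3 st.py
```

```text
t 6.12 [ 0.5351 -0.0954  0.2581] yaw -2.0 F [-0.2 -0.  -1.3] gap 0.762 q [-0.41  0.36  1.65  0.06  1.08 -0.4 ]
tool z [ 0.0657  0.0297 -0.9974]
```

>>> {"op": "jog_arm", "data": {"motion": [[3, 0, 0, 0, 60], [3, 0, 0, 0, 60], [3, 0, 0, 0, 60], [3, 0, 0, 0, 60], [0, 0, 0, 0, 60]]}}

```text
t: 6.53
tcp_pos: [0.6564, -0.0944, 0.2577]
tool_rot: [0.719, 0.694, 0.033, 0.01]
force: [0.1, -0.8, -0.2]
finger_gap: 0.762
```

```bash
python3 st.py
```

```text
t 6.53 [ 0.6564 -0.0944  0.2577] yaw -2.0 F [ 0.1 -0.8 -0.2] gap 0.762 q [-0.33  0.53  1.35  0.05  1.22 -0.32]
tool z [ 0.0619  0.0313 -0.9976]
```

>>> {"op": "jog_arm", "data": {"motion": [[-1.5, 0, 0, 0, 60], [-1.5, 0, 0, 0, 60], [-1.5, 0, 0, 0, 60], [-1.5, 0, 0, 0, 60], [-1.5, 0, 0, 0, 60], [-1.5, 0, 0, 0, 60], [-1.5, 0, 0, 0, 60], [0, 0, 0, 0, 60]]}}

```text
t: 7.2
tcp_pos: [0.5462, -0.094, 0.2547]
tool_rot: [0.717, 0.696, 0.032, 0.008]
force: [-0.5, 0.8, -0.1]
finger_gap: 0.768
```

```bash
python3 st.py
```

```text
t 7.2 [ 0.5462 -0.094   0.2547] yaw -1.7 F [-0.5  0.8 -0.1] gap 0.768 q [-0.4   0.38  1.62  0.06  1.1  -0.4 ]
tool z [ 0.0575  0.033  -0.9978]
```

>>> {"op": "jog_arm", "data": {"motion": [[-1.3, -3.2, 0, 0, 60], [-1.3, -3.2, 0, 0, 60], [-1.3, -3.2, -1, 0, 60], [0, 0, -3, 0, 60], [0, 0, -3, 0, 60], [0, 0, 0, 0, 60]]}}

```text
t: 7.7
tcp_pos: [0.5101, -0.1964, 0.1872]
tool_rot: [0.716, 0.697, 0.034, 0.016]
force: [-0.9, 0.6, 0.5]
finger_gap: 0.763
```

```bash
python3 st.py
```

```text
t 7.7 [ 0.5101 -0.1964  0.1872] yaw -1.5 F [-0.9  0.6  0.5] gap 0.763 q [-0.61  0.46  1.72  0.08  0.92 -0.63]
tool z [ 0.0713  0.0253 -0.9971]
```

>>> {"op": "jog_arm", "data": {"motion": [[-0.3, 0.4, -1.5, 0, 60], [0, 0, -2, 0, 60], [0, 0, -2, 0, 60], [0, 0, 0, 0, 60]]}}

```text
t: 8.03
tcp_pos: [0.511, -0.1943, 0.1338]
tool_rot: [0.716, 0.697, 0.035, 0.019]
force: [0.8, 0.5, -0.3]
finger_gap: 0.761
```

```bash
python3 st.py
```

```text
t 8.03 [ 0.511  -0.1943  0.1338] yaw -1.5 F [ 0.8  0.5 -0.3] gap 0.761 q [-0.6   0.54  1.77  0.09  0.78 -0.64]
tool z [ 0.077   0.0226 -0.9968]
```

>>> {"op": "jog_arm", "data": {"motion": [[0, 0, 3, 0, 60], [0, 0, 2, -7, 60], [0, 0, 0, -7, 60], [0, 0, 0, -7, 60], [0, 0, 0, -7, 60], [0, 0, 0, -7, 60], [0, 0, 0, -7, 60], [0, 0, 0, -7, 60], [0, 0, 0, -7, 60], [0, 0, 0, -7, 60]]}}

```text
t: 8.87
tcp_pos: [0.5219, -0.1963, 0.2056]
tool_rot: [0.977, 0.207, 0.027, 0.045]
force: [0.9, 0.6, 0.0]
finger_gap: 0.765
```

```bash
python3 st.py
```

```text
t 8.87 [ 0.5219 -0.1963  0.2056] yaw -66.0 F [0.9 0.6 0. ] gap 0.765 q [-0.54  0.44  1.7  -0.04  0.9   0.63]
tool z [ 0.0714 -0.0771 -0.9945]
```

>>> {"op": "jog_arm", "data": {"motion": [[0, 0, 0, -7, 60], [0, 0, 0, -7, 60], [0, 0, 0, -7, 60], [0, 0, 0, -7, 60], [0, 0, 0, -7, 60], [0, 0, 0, -7, 60], [0, 0, 0, -7, 60], [0, 0, 0, -7, 60], [0, 0, 0, -7, 60], [0, 0, 0, -7, 60]]}}

```text
t: 9.7
tcp_pos: [0.5327, -0.1958, 0.2301]
tool_rot: [0.913, -0.404, 0.007, 0.061]
force: [0.8, -0.0, -0.1]
finger_gap: 0.765
```

```bash
python3 st.py
```

```text
t 9.7 [ 0.5327 -0.1958  0.2301] yaw -137.7 F [ 0.8 -0.  -0.1] gap 0.765 q [-0.48  0.45  1.58 -0.14  1.09  1.98]
tool z [-0.0375 -0.1172 -0.9924]
```

>>> {"op": "jog_arm", "data": {"motion": [[0, 0, 0, 7, 60], [0, 0, 0, 7, 60], [0, 0, 0, 7, 60], [0, 0, 0, 7, 60], [0, 0, 0, 7, 60], [0, 0, 0, 7, 60]]}}

```text
t: 10.2
tcp_pos: [0.5406, -0.1955, 0.2447]
tool_rot: [0.997, -0.044, 0.038, 0.056]
force: [-0.9, -0.4, 0.3]
finger_gap: 0.763
```

```bash
python3 st.py
```

```text
t 10.2 [ 0.5406 -0.1955  0.2447] yaw -95.1 F [-0.9 -0.4  0.3] gap 0.763 q [-0.51  0.41  1.62 -0.08  1.    1.19]
tool z [ 0.0705 -0.1145 -0.9909]
```

>>> {"op": "jog_arm", "data": {"motion": [[-0.5, 3.5, -1, 5, 40], [-0.5, 3.5, -1, 5, 40], [-0.5, 3.5, -1, 5, 40], [-0.5, 3.5, -2, 5, 40], [-0.5, 3.5, -2, 5, 40], [-0.5, 3, -2, 5, 40], [-0.5, 3, -2, 0, 40], [0, 0, -2, 0, 40], [0, 0, -2, 0, 40], [0, 0, 0, 0, 40]]}}

```text
t: 11.03
tcp_pos: [0.5185, 0.0474, 0.1154]
tool_rot: [0.969, 0.23, 0.074, 0.05]
force: [-0.2, 0.0, -0.8]
finger_gap: 0.844
```

```bash
python3 st.py
```

```text
t 11.03 [0.5185 0.0474 0.1154] yaw -63.3 F [-0.2  0.  -0.8] gap 0.844 q [-0.1   0.53  1.92 -0.1   0.52  1.09]
tool z [ 0.1666 -0.0637 -0.984 ]
```

>>> {"op": "jog_arm", "data": {"motion": [[0, 0, -1.5, 0, 40], [0, 0, -1.5, 0, 40], [0, 0, -1.5, 0, 40], [0, 0, -1.5, 0, 40], [0, 0, -1.0, 0, 40], [0, 0, -0.8, 0, 40], [0, 0, 0, 0, 40]]}}

```text
t: 11.62
tcp_pos: [0.5325, 0.047, 0.0478]
tool_rot: [0.968, 0.23, 0.086, 0.055]
force: [0.1, -0.2, 0.9]
finger_gap: 0.846
```

```bash
python3 st.py
```

```text
t 11.62 [0.5325 0.047  0.0478] yaw -63.3 F [ 0.1 -0.2  0.9] gap 0.846 q [-0.09  0.67  1.94 -0.15  0.34  1.15]
tool z [ 0.1917 -0.0672 -0.9792]
```

>>> {"op": "jog_arm", "data": {"motion": [[0, 0, -1.0, 0, 40], [0, 0, -1.0, 0, 40], [0, 0, -0.8, 0, 40], [0, 0, -0.5, 0, 40]]}}

```text
t: 11.95
tcp_pos: [0.5363, 0.0464, 0.016]
tool_rot: [0.968, 0.229, 0.09, 0.057]
force: [0.3, 0.5, 0.0]
finger_gap: 0.841
```

```bash
python3 st.py
```

```text
t 11.95 [0.5363 0.0464 0.016 ] yaw -63.4 F [0.3 0.5 0. ] gap 0.841 q [-0.09  0.74  1.94 -0.2   0.26  1.2 ]
tool z [ 0.1999 -0.0683 -0.9774]
```

>>> {"op": "jog_arm", "data": {"motion": [[0, 0, -0.5, 0, 40], [0, 0, -0.4, 0, 40], [0, 0, -0.3, 0, 40]]}}

```text
t: 12.2
tcp_pos: [0.5356, 0.0464, 0.0017]
tool_rot: [0.968, 0.229, 0.089, 0.056]
force: [0.4, 0.4, -0.3]
finger_gap: 0.841
```

>>> {"op": "jog_arm", "data": {"motion": [[0, 0, -0.3, 0, 40], [0, 0, -0.3, 0, 40]]}}

```text
t: 12.37
tcp_pos: [0.5356, 0.0465, -0.0024]
tool_rot: [0.968, 0.229, 0.09, 0.057]
force: [-11.0, 0.9, 61.8]
finger_gap: 0.842
```

```bash
python3 st.py
```

```text
t 12.37 [ 0.5356  0.0465 -0.0024] yaw -63.4 F [-11.    0.9  61.8] gap 0.842 q [-0.09  0.78  1.94 -0.23  0.21  1.24]
tool z [ 0.2001 -0.0685 -0.9774]
```

>>> {"op": "jog_arm", "data": {"motion": [[0, 0, 1, 0, 40], [0, 0, 4, 0, 40], [0, 0, 4, 0, 40], [0, 0, 4, 0, 40], [0, 0, 4, 0, 40], [0, 0, 4, 0, 40]]}}

```text
t: 12.87
tcp_pos: [0.5275, 0.0472, 0.207]
tool_rot: [0.969, 0.229, 0.08, 0.053]
force: [0.6, -0.5, -1.1]
finger_gap: 0.847
```

```bash
python3 st.py
```

```text
t 12.87 [0.5275 0.0472 0.207 ] yaw -63.4 F [ 0.6 -0.5 -1.1] gap 0.847 q [-0.09  0.38  1.82 -0.07  0.76  1.06]
tool z [ 0.1795 -0.0658 -0.9815]
```

>>> {"op": "jog_arm", "data": {"motion": [[0, 0, 0.7, 0, 40], [0, 0, 0.7, 0, 40], [0, 0, 0.7, 0, 40], [0, 0, 0.7, 0, 40], [0, 0, 0.7, 0, 40], [0, 0, 0.7, 0, 40], [0, 0, 0.7, 0, 40], [0, 0, 0.7, 0, 40]]}}

```text
t: 13.53
tcp_pos: [0.5285, 0.0471, 0.2705]
tool_rot: [0.968, 0.229, 0.083, 0.054]
force: [-0.6, 1.0, -0.6]
finger_gap: 0.842
```

```bash
python3 st.py
```

```text
t 13.53 [0.5285 0.0471 0.2705] yaw -63.4 F [-0.6  1.  -0.6] gap 0.842 q [-0.09  0.29  1.75 -0.06  0.92  1.05]
tool z [ 0.1857 -0.0671 -0.9803]
```

>>> {"op": "jog_arm", "data": {"motion": [[0, 0, 0, 0, 40], [0, 0, 0, 0, 40], [0, 0, 0, 0, 40]]}}

```text
t: 13.78
tcp_pos: [0.5291, 0.047, 0.2712]
tool_rot: [0.968, 0.229, 0.083, 0.054]
force: [0.4, -0.6, 0.1]
finger_gap: 0.842
```

```bash
python3 st.py
```

```text
t 13.78 [0.5291 0.047  0.2712] yaw -63.4 F [ 0.4 -0.6  0.1] gap 0.842 q [-0.09  0.29  1.75 -0.06  0.92  1.05]
tool z [ 0.1866 -0.0672 -0.9801]
```

>>> {"op": "jog_arm", "data": {"motion": [[0, 0, 0, 0, 40], [0, 0, 0, 0, 40], [0, 0, 0, 0, 40], [0, 0, 0, 0, 40], [0, 0, 0, 0, 40]]}}

```text
t: 14.2
tcp_pos: [0.5281, 0.047, 0.2695]
tool_rot: [0.969, 0.229, 0.082, 0.054]
force: [-0.1, -1.0, -0.2]
finger_gap: 0.846
```

```bash
python3 st.py
```

```text
t 14.2 [0.5281 0.047  0.2695] yaw -63.4 F [-0.1 -1.  -0.2] gap 0.846 q [-0.09  0.29  1.75 -0.06  0.92  1.05]
tool z [ 0.1829 -0.0669 -0.9809]
```

>>> {"op": "jog_arm", "data": {"motion": [[4, 0, 0, 0, 40], [4, 0, 0, 0, 40], [4, 0, 0, 0, 40], [4, 0, 0, 0, 40], [4, 0, 0, 0, 40], [4, 0, 0, 0, 40], [4, 0, 0, 0, 40]]}}

```text
t: 14.78
tcp_pos: [0.8024, 0.0492, 0.2644]
tool_rot: [0.969, 0.23, 0.071, 0.05]
force: [0.2, 0.3, 0.2]
finger_gap: 0.845
```

```bash
python3 st.py
```

```text
t 14.78 [0.8024 0.0492 0.2644] yaw -63.3 F [0.2 0.3 0.2] gap 0.845 q [-0.06  0.7   1.01 -0.06  1.27  1.06]
tool z [ 0.1602 -0.0651 -0.9849]
```

>>> {"op": "jog_arm", "data": {"motion": [[-2, 0, 0, 0, 40], [-2, 0, 0, 0, 40], [-2, 0, 0, 0, 40], [-2, 0, 0, 0, 40], [-2, 0, 0, 0, 40], [-2, 0, 0, 0, 40], [-2, 0, 0, 0, 40], [-2, 0, 0, 0, 40], [-2, 0, 0, 0, 40], [-2, 0, 0, 0, 40]]}}

```text
t: 15.62
tcp_pos: [0.6138, 0.0466, 0.2431]
tool_rot: [0.97, 0.229, 0.069, 0.05]
force: [-0.8, -0.6, -0.6]
finger_gap: 0.846
```

```bash
python3 st.py
```

```text
t 15.62 [0.6138 0.0466 0.2431] yaw -63.4 F [-0.8 -0.6 -0.6] gap 0.846 q [-0.08  0.45  1.56 -0.06  0.97  1.06]
tool z [ 0.157  -0.0648 -0.9855]
```

>>> {"op": "jog_arm", "data": {"motion": [[-2.5, 0, 0, 0, 40], [-2.5, 0, 0, 0, 40], [-2.5, 0, 0, 0, 40], [-2.5, 0, 0, 0, 40], [-2.5, 0, 0, 0, 40], [-2.5, 0, 0, 0, 40], [-2.5, 0, 0, 0, 40], [-2.5, 0, 0, 0, 40]]}}

```text
t: 16.28
tcp_pos: [0.405, 0.0467, 0.2424]
tool_rot: [0.97, 0.229, 0.07, 0.05]
force: [0.3, 0.1, 1.0]
finger_gap: 0.837
```

```bash
python3 st.py
```

```text
t 16.28 [0.405  0.0467 0.2424] yaw -63.4 F [0.3 0.1 1. ] gap 0.837 q [-0.13  0.16  2.03 -0.06  0.79  1.02]
tool z [ 0.1582 -0.065  -0.9853]
```

>>> {"op": "jog_arm", "data": {"motion": [[-2.5, 0, 0, 0, 40], [-2.5, 0, 0, 0, 40], [-2.5, 0, 0, 0, 40], [-2.5, 0, 0, 0, 40], [-2.5, 0, 0, 0, 40]]}}

```text
t: 16.7
tcp_pos: [0.2739, 0.047, 0.2424]
tool_rot: [0.969, 0.23, 0.07, 0.05]
force: [-0.0, 0.3, 0.6]
finger_gap: 0.841
```

```bash
python3 st.py
```

```text
t 16.7 [0.2739 0.047  0.2424] yaw -63.3 F [-0.   0.3  0.6] gap 0.841 q [-0.2  -0.06  2.28 -0.05  0.76  0.93]
tool z [ 0.1593 -0.0653 -0.9851]
```

>>> {"op": "jog_arm", "data": {"motion": [[3.8, -1.7, 0.3, 0, 40], [3.8, -1.7, 0.3, 0, 40], [3.8, -1.7, 0.3, 0, 40], [3.8, -1.7, 0.3, 0, 40], [3.8, -1.7, 0.3, 0, 40], [3.8, -1.7, 0.3, 0, 40], [3.8, -1.7, 0.3, 0, 40], [3.8, -1.7, 0.3, 0, 40], [3.8, -1.7, 0.3, 0, 40], [3.8, -1.7, 0.3, 0, 40]]}}

```text
t: 17.53
tcp_pos: [0.6192, -0.1155, 0.2623]
tool_rot: [0.971, 0.232, 0.05, 0.039]
force: [0.2, 0.6, -0.1]
finger_gap: 0.842
```

```bash
python3 st.py
```

```text
t 17.53 [ 0.6192 -0.1155  0.2623] yaw -63.1 F [ 0.2  0.6 -0.1] gap 0.842 q [-0.36  0.45  1.48 -0.01  1.08  0.75]
tool z [ 0.1159 -0.053  -0.9918]
```

>>> {"op": "jog_arm", "data": {"motion": [[3.8, -1.6, 0.3, 0, 40], [3.8, -1.6, 0.3, 0, 40], [3.8, -1.6, 0.3, 0, 40]]}}

```text
t: 17.78
tcp_pos: [0.7338, -0.1644, 0.2703]
tool_rot: [0.971, 0.231, 0.05, 0.039]
force: [-0.1, 0.1, -0.3]
finger_gap: 0.839
```

```bash
python3 st.py
```

```text
t 17.78 [ 0.7338 -0.1644  0.2703] yaw -63.2 F [-0.1  0.1 -0.3] gap 0.839 q [-0.37  0.62  1.14 -0.01  1.25  0.74]
tool z [ 0.1145 -0.0526 -0.992 ]
```

>>> {"op": "jog_arm", "data": {"motion": [[-2.4, 1.0, 0, 0, 40], [-2.4, 1.0, 0, 0, 40], [-2.4, 1.0, 0, 0, 40], [-2.4, 1.0, 0, 0, 40], [-2.4, 1.0, 0, 0, 40], [-2.4, 1.0, 0, 0, 40], [-2.4, 1.0, 0, 0, 40], [-2.4, 1.0, 0, 0, 40], [-2.4, 1.0, 0, 0, 40], [-2.4, 1.0, 0, 0, 40]]}}

```text
t: 18.62
tcp_pos: [0.5063, -0.0735, 0.2548]
tool_rot: [0.971, 0.229, 0.052, 0.041]
force: [0.2, -0.6, 0.1]
finger_gap: 0.841
```

>>> {"op": "jog_arm", "data": {"motion": [[-2.4, 1.0, 0, 0, 40], [-2.4, 1.0, 0, 0, 40], [-2.4, 1.0, 0, 0, 40], [-2.4, 1.0, 0, 0, 40]]}}

```text
t: 18.95
tcp_pos: [0.4052, -0.0316, 0.2545]
tool_rot: [0.971, 0.229, 0.052, 0.041]
force: [0.8, 0.4, -0.4]
finger_gap: 0.844
```

```bash
python3 st.py
```

```text
t 18.95 [ 0.4052 -0.0316  0.2545] yaw -63.5 F [ 0.8  0.4 -0.4] gap 0.844 q [-0.34  0.14  2.   -0.02  0.87  0.77]
tool z [ 0.1205 -0.0566 -0.9911]
```

>>> {"op": "jog_arm", "data": {"motion": [[3.8, -1.6, 0, 0, 40], [3.8, -1.6, 0, 0, 40], [3.8, -1.6, 0, 0, 40], [3.8, -1.6, 0, 0, 40]]}}

```text
t: 19.28
tcp_pos: [0.5177, -0.0789, 0.2413]
tool_rot: [0.972, 0.231, 0.026, 0.024]
force: [1.1, -1.1, 0.7]
finger_gap: 0.842
```

```bash
python3 st.py
```

```text
t 19.28 [ 0.5177 -0.0789  0.2413] yaw -63.2 F [ 1.1 -1.1  0.7] gap 0.842 q [-0.36  0.35  1.72 -0.01  1.    0.75]
tool z [ 0.0623 -0.0345 -0.9975]
```

>>> {"op": "jog_arm", "data": {"motion": [[-1, 0.4, 0.2, 0, 40], [-2, 0.8, 0.2, 0, 40], [-2.4, 1.0, 0.2, 0, 40], [-2.4, 1.0, 0.2, 0, 40], [-2.4, 1.0, 0, 0, 40], [-2.4, 1.0, 0, 0, 40]]}}

```text
t: 19.78
tcp_pos: [0.4041, -0.0339, 0.2474]
tool_rot: [0.972, 0.229, 0.032, 0.028]
force: [0.4, -0.4, 0.4]
finger_gap: 0.843
```

```bash
python3 st.py
```

```text
t 19.78 [ 0.4041 -0.0339  0.2474] yaw -63.5 F [ 0.4 -0.4  0.4] gap 0.843 q [-0.35  0.17  1.98 -0.01  0.9   0.76]
tool z [ 0.0754 -0.0403 -0.9963]
```

>>> {"op": "jog_arm", "data": {"motion": [[3.8, -1.9, 0, 0, 40], [3.8, -1.9, 0, 0, 40], [3.8, -1.9, 0, 0, 40], [2.4, -1.1, 0, 0, 40]]}}

```text
t: 20.12
tcp_pos: [0.5034, -0.0856, 0.2348]
tool_rot: [0.973, 0.232, 0.007, 0.011]
force: [-0.4, 0.1, 0.7]
finger_gap: 0.846
```

```bash
python3 st.py
```

```text
t 20.12 [ 0.5034 -0.0856  0.2348] yaw -63.2 F [-0.4  0.1  0.7] gap 0.846 q [-0.38  0.36  1.73 -0.01  1.03  0.73]
tool z [ 0.018  -0.0178 -0.9997]
```

>>> {"op": "jog_arm", "data": {"motion": [[-1, -0.6, 0.2, 0, 40], [-2, -1, 0.3, 0, 40], [-2.4, -1, 0.3, 0, 40], [-2.4, -1, 0.2, 0, 40], [3.5, -2.2, 0, 0, 50], [3.5, -2.2, 0, 0, 50], [2.0, -1.2, 0, 0, 50], [0.5, -0.5, 0, 0, 50]]}}

```text
t: 20.78
tcp_pos: [0.5032, -0.177, 0.2369]
tool_rot: [0.973, 0.232, -0.004, -0.0]
force: [-0.1, -0.3, 1.2]
finger_gap: 0.8
```

```bash
python3 st.py
```

```text
t 20.78 [ 0.5032 -0.177   0.2369] yaw -63.2 F [-0.1 -0.3  1.2] gap 0.8 q [-0.54  0.4   1.65 -0.01  1.1   0.56]
tool z [-0.0084 -0.002  -1.    ]
```

>>> {"op": "jog_arm", "data": {"motion": [[0.1, -0.7, -0.5, 0, 60], [0.1, -0.8, -1.0, 0, 60], [0, 0, -1.5, 0, 60], [0, 0, -1.5, 0, 60], [0, 0, -1.5, 0, 60], [0, 0, -1.5, 0, 60], [0, 0, -1.0, 0, 60], [0, 0, -0.5, 0, 60]]}}

```text
t: 21.45
tcp_pos: [0.497, -0.1914, 0.1411]
tool_rot: [0.973, 0.233, -0.007, -0.001]
force: [0.4, 1.1, -0.3]
finger_gap: 0.765
```

```bash
python3 st.py
```

```text
t 21.45 [ 0.497  -0.1914  0.1411] yaw -63.1 F [ 0.4  1.1 -0.3] gap 0.765 q [-0.57  0.54  1.74 -0.01  0.87  0.53]
tool z [-1.360e-02 -3.000e-04 -9.999e-01]
```

Tilt is under 1° again. I'll centre over the probe and descend.

>>> {"op": "jog_arm", "data": {"motion": [[0.8, -0.1, 0, 0, 60], [0, 0, -0.5, 0, 60], [0, 0, -0.5, 0, 60]]}}

```text
t: 21.7
tcp_pos: [0.5031, -0.1915, 0.1297]
tool_rot: [0.973, 0.233, -0.008, -0.003]
force: [0.2, -0.3, 0.5]
finger_gap: 0.765
```

```bash
python3 st.py
```

```text
t 21.7 [ 0.5031 -0.1915  0.1297] yaw -63.1 F [ 0.2 -0.3  0.5] gap 0.765 q [-0.57  0.56  1.73 -0.01  0.86  0.54]
tool z [-0.0169  0.0017 -0.9999]
```

>>> {"op": "jog_arm", "data": {"motion": [[0.2, -0.1, -0.8, 0, 60], [0, 0, -1.0, 0, 60], [0, 0, -1.0, 0, 60], [0, 0, -1.0, 0, 60], [0, 0, -0.7, 0, 60], [0, 0, 0, 0, 60]]}}

```text
t: 22.2
tcp_pos: [0.5059, -0.1928, 0.0803]
tool_rot: [0.972, 0.233, -0.007, -0.002]
force: [-0.0, -0.0, 1.2]
finger_gap: 0.76
```

```bash
python3 st.py
```

```text
t 22.2 [ 0.5059 -0.1928  0.0803] yaw -63.1 F [-0.  -0.   1.2] gap 0.76 q [-0.57  0.65  1.75 -0.01  0.75  0.54]
tool z [-1.520e-02  4.000e-04 -9.999e-01]
```

>>> {"op": "jog_arm", "data": {"motion": [[0, 0, 0, 0, 120], [0, 0, 0, 0, 150], [0, 0, 0, 0, 200], [0, 0, 0, 0, 200], [0, 0, 0, 0, 200], [0, 0, 0, 0, 200]], "squeeze": 45}}

```text
t: 22.7
tcp_pos: [0.506, -0.1929, 0.0802]
tool_rot: [0.972, 0.233, -0.007, -0.002]
force: [0.0, 0.3, -0.6]
finger_gap: 0.343
```

```bash
python3 st.py
```

```text
t 22.7 [ 0.506  -0.1929  0.0802] yaw -63.0 F [ 0.   0.3 -0.6] gap 0.343 q [-0.57  0.65  1.75 -0.01  0.75  0.54]
tool z [-1.510e-02  4.000e-04 -9.999e-01]
```

>>> {"op": "jog_arm", "data": {"motion": [[0, 0, 0.8, 0, 200], [0, 0, 1.5, 0, 200], [0, 0, 2.0, 0, 200], [0, 0, 2.5, 0, 200], [0, 0, 2.5, 0, 200], [0, 0, 2.5, 0, 200], [0, 0, 2.5, 0, 200], [0, 0.5, 2.5, 0, 200], [0, 1, 2, 0, 200], [0, 2, 1.5, 0, 200]]}}

```text
t: 23.53
tcp_pos: [0.5015, -0.1574, 0.294]
tool_rot: [0.973, 0.231, -0.01, -0.004]
force: [1.3, -0.2, -0.8]
finger_gap: 0.343
```

```bash
python3 st.py
```

```text
t 23.53 [ 0.5015 -0.1574  0.294 ] yaw -63.3 F [ 1.3 -0.2 -0.8] gap 0.343 q [-0.51  0.33  1.59 -0.01  1.24  0.59]
tool z [-0.0204  0.0025 -0.9998]
```

>>> {"op": "jog_arm", "data": {"motion": [[0.5, 2.5, 0, 0, 200], [0.6, 2.8, 0, 0, 200], [0.7, 2.8, 0, 0, 200], [0.7, 2.8, 0, 0, 200], [0.7, 2.8, 0, 0, 200], [0.7, 2.8, 0, 0, 200], [0.7, 2.8, 0, 0, 200], [0.7, 2.8, 0, 0, 200], [0.7, 2.8, 0, 0, 200], [0.7, 2.8, 0, 0, 200]]}}

```text
t: 24.37
tcp_pos: [0.5676, 0.1294, 0.3083]
tool_rot: [0.974, 0.227, -0.002, 0.002]
force: [0.5, -1.0, -0.1]
finger_gap: 0.341
```

```bash
python3 st.py
```

```text
t 24.37 [0.5676 0.1294 0.3083] yaw -63.7 F [ 0.5 -1.  -0.1] gap 0.341 q [ 0.03  0.39  1.44 -0.01  1.31  1.15]
tool z [-0.0034 -0.0051 -1.    ]
```

>>> {"op": "jog_arm", "data": {"motion": [[0.8, 2.8, 0, 0, 200], [0.8, 2.8, 0, 0, 200], [0.8, 2.8, -0.3, 0, 200], [0.8, 2.8, -0.4, 0, 200], [0.8, 2.4, -0.3, 0, 200], [0.5, 1.5, 0, 0, 200], [0, 0.4, 0, 0, 200], [0, 0, 0, 0, 200]]}}

```text
t: 25.03
tcp_pos: [0.6098, 0.2991, 0.302]
tool_rot: [0.973, 0.232, -0.001, 0.001]
force: [0.4, -0.8, -1.0]
finger_gap: 0.337
```

```bash
python3 st.py; python3 - <<'E'
from station import *
from h import *
d=snapshot("scene");np.savez("scene5.npz",**d)
cv2.imwrite("pics/s5.png",cv2.resize(d["img"][50:190,270:410],None,fx=4,fy=4,interpolation=cv2.INTER_CUBIC)[:,:,::-1])
E
```

```text
t 25.03 [0.6098 0.2991 0.302 ] yaw -63.2 F [ 0.4 -0.8 -1. ] gap 0.337 q [ 0.29  0.54  1.2  -0.    1.4   1.4 ]
tool z [-0.0022 -0.003  -1.    ]
```

View pics/s5.png

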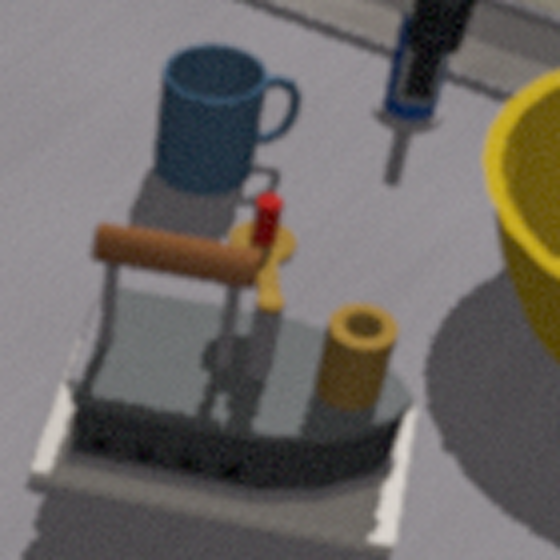

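```bash
python3 - <<'E'
from h import *
S=Cam(np.load("scene5.npz"))
p=S.proj([.6098,.2991,.234]);print("exp tip px crop",((p-[270,50])+.5)*4-.5)
p=S.proj([.6098,.2991,.2845]);print("exp collar mid crop",((p-[270,50])+.5)*4-.5)
p=S.proj([.618,.294,.132]);print("well crop",((p-[270,50])+.5)*4-.5)
hsv=S.hsv[100:200,330:390];
m=mask(S,15,28,120,60).astype(np.uint8);m[:120]=0
print(S.plane(360.4,131.1,.132))
# top image rim was (.6174,.2953) outer rim at z .132
E
```

```text
exp tip px crop [389.80974121 183.690537  ]
exp collar mid crop [408.57655442 109.22613495]
well crop [363.88334141 325.90212212]
[0.61760811 0.2936996  0.132     ]
```

>>> {"op": "jog_arm", "data": {"motion": [[0.5, -0.3, -0.8, 0, 200], [0.3, -0.2, -1.2, 0, 200], [0, 0, -1.5, 0, 200], [0, 0, -1.5, 0, 200], [0, 0, -1.5, 0, 200], [0, 0, -1.0, 0, 200], [0, 0, -0.5, 0, 200], [0, 0, 0, 0, 200]]}}

```text
t: 25.75
tcp_pos: [0.618, 0.2808, 0.2159]
tool_rot: [0.974, 0.226, -0.003, 0.003]
force: [-0.1, 0.5, -1.0]
finger_gap: 0.343
```

```bash
python3 st.py
```

```text
t 25.75 [0.618  0.2808 0.2159] yaw -63.9 F [-0.1  0.5 -1. ] gap 0.343 q [ 0.26  0.62  1.3  -0.01  1.23  1.38]
tool z [-0.0045 -0.0075 -1.    ]
```

>>> {"op": "jog_arm", "data": {"motion": [[0, 1.3, 0, 0, 200], [0, 0, 0, 0, 200], [0, 0, 0, 0, 200]]}}

```text
t: 26.0
tcp_pos: [0.6189, 0.2937, 0.2164]
tool_rot: [0.974, 0.225, -0.003, 0.003]
force: [0.4, -0.2, -0.6]
finger_gap: 0.34
```

```bash
python3 st.py; python3 - <<'E'
from station import *
from h import *
d=snapshot("scene");np.savez("scene6.npz",**d)
a=cv2.resize(d["img"][90:160,320:400],None,fx=7,fy=7,interpolation=cv2.INTER_CUBIC)[:,:,::-1]
cv2.imwrite("pics/s6.png",a)
E
```

```text
t 26.0 [0.6189 0.2937 0.2164] yaw -64.0 F [ 0.4 -0.2 -0.6] gap 0.34 q [ 0.28  0.63  1.28 -0.01  1.24  1.4 ]
tool z [-0.0038 -0.0073 -1.    ]
```

View pics/s6.png

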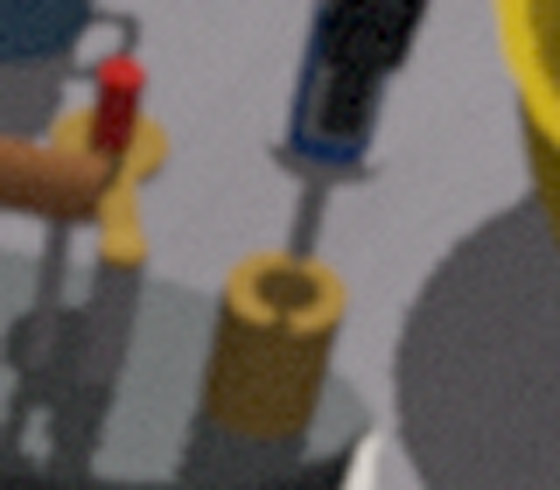

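```bash
python3 - <<'E'
from h import *
S=Cam(np.load("scene6.npz"))
for n,p in dict(tip=[.6189,.2937,.1482],collar=[.6189,.2937,.1962],well=[.618,.294,.132],base=[.618,.294,.078]).items():
    print(n,(S.proj(p)-[320,90]+.5)*7-.5)
E
```

```text
tip [297.89363816 257.76733265]
collar [325.70270087 150.50404944]
well [287.17084747 290.70371371]
base [259.08878693 399.35899911]
```

>>> {"op": "jog_arm", "data": {"motion": [[0, 0, -0.6, 0, 200], [0, 0, -0.8, 0, 200], [0, 0, -0.8, 0, 200], [0, 0, -0.5, 0, 200]]}}

```text
t: 26.38
tcp_pos: [0.6206, 0.2957, 0.1912]
tool_rot: [0.974, 0.226, 0.001, 0.003]
force: [-0.2, 1.1, -1.3]
finger_gap: 0.342
```

```bash
python3 st.py
```

```text
t 26.38 [0.6206 0.2957 0.1912] yaw -63.9 F [-0.2  1.1 -1.3] gap 0.342 q [ 0.28  0.65  1.3  -0.01  1.18  1.4 ]
tool z [ 0.0041 -0.0045 -1.    ]
```

>>> {"op": "jog_arm", "data": {"motion": [[-0.2, -0.2, -0.6, 0, 200], [0, 0, -0.6, 0, 200], [0, 0, -0.6, 0, 200]]}}

```text
t: 26.63
tcp_pos: [0.6178, 0.2934, 0.1707]
tool_rot: [0.974, 0.226, 0.001, 0.003]
force: [-0.0, 1.3, -0.5]
finger_gap: 0.337
```

```bash
python3 st.py
```

```text
t 26.63 [0.6178 0.2934 0.1707] yaw -63.9 F [-0.   1.3 -0.5] gap 0.337 q [ 0.28  0.67  1.33 -0.01  1.14  1.4 ]
tool z [ 0.0028 -0.0048 -1.    ]
```

In the bore with no side force. I'll keep going in small steps.

>>> {"op": "jog_arm", "data": {"motion": [[0, 0, -0.4, 0, 200], [0, 0, -0.4, 0, 200], [0, 0, 0, 0, 200]]}}

```text
t: 26.88
tcp_pos: [0.6165, 0.2926, 0.1591]
tool_rot: [0.974, 0.225, -0.001, 0.003]
force: [-0.1, 0.2, -1.3]
finger_gap: 0.336
```

```bash
python3 st.py; python3 - <<'E'
from station import *
from h import *
d=snapshot("scene");np.savez("scene7.npz",**d)
a=cv2.resize(d["img"][90:160,320:400],None,fx=7,fy=7,interpolation=cv2.INTER_CUBIC)[:,:,::-1]
cv2.imwrite("pics/s7.png",a)
E
```

```text
t 26.88 [0.6165 0.2926 0.1591] yaw -64.0 F [-0.1  0.2 -1.3] gap 0.336 q [ 0.28  0.69  1.34 -0.01  1.12  1.4 ]
tool z [-0.0015 -0.0061 -1.    ]
```

View pics/s7.png

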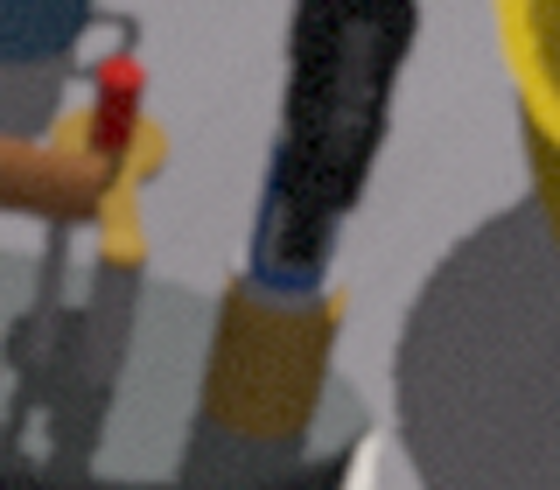

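>>> {"op": "jog_arm", "data": {"motion": [[0.1, 0.1, -0.2, 0, 200], [0, 0, -0.2, 0, 200], [0, 0, 0, 0, 200]]}}

```text
t: 27.18
tcp_pos: [0.6187, 0.294, 0.156]
tool_rot: [0.974, 0.225, -0.0, 0.003]
force: [0.0, 0.7, -0.2]
finger_gap: 0.341
```

>>> {"op": "jog_arm", "data": {"motion": [[0, 0, -0.15, 0, 200]]}}

```text
t: 27.27
tcp_pos: [0.6191, 0.2942, 0.155]
tool_rot: [0.974, 0.225, 0.001, 0.003]
force: [0.9, -1.0, -1.1]
finger_gap: 0.341
```

>>> {"op": "jog_arm", "data": {"motion": [[0, 0, -0.2, 0, 200]]}}

```text
t: 27.35
tcp_pos: [0.6193, 0.2943, 0.1532]
tool_rot: [0.974, 0.225, 0.001, 0.003]
force: [-0.6, -0.7, -0.1]
finger_gap: 0.341
```

>>> {"op": "jog_arm", "data": {"motion": [[-0.1, 0, -0.2, 0, 200]]}}

```text
t: 27.43
tcp_pos: [0.6189, 0.2944, 0.1516]
tool_rot: [0.974, 0.225, 0.002, 0.003]
force: [1.3, -0.6, 9.4]
finger_gap: 0.338
```

The collar made contact at TCP z 0.1516, against 0.152 expected. I'll check how it sits, then release.

>>> {"op": "jog_arm", "data": {"motion": [[0, 0, -0.05, 0, 200], [0, 0, 0, 0, 200]]}}

```text
t: 27.6
tcp_pos: [0.6189, 0.2944, 0.1519]
tool_rot: [0.974, 0.225, 0.002, 0.003]
force: [-0.2, -0.6, -1.1]
finger_gap: 0.343
```

```bash
python3 st.py; python3 - <<'E'
from station import *
from h import *
d=snapshot("scene")
a=cv2.resize(d["img"][90:160,320:400],None,fx=7,fy=7,interpolation=cv2.INTER_CUBIC)[:,:,::-1]
cv2.imwrite("pics/s8.png",a)
E
```

```text
t 27.6 [0.6189 0.2944 0.1519] yaw -63.9 F [-0.2 -0.6 -1.1] gap 0.343 q [ 0.28  0.69  1.34 -0.01  1.1   1.4 ]
tool z [ 0.005  -0.0044 -1.    ]
```

View pics/s8.png

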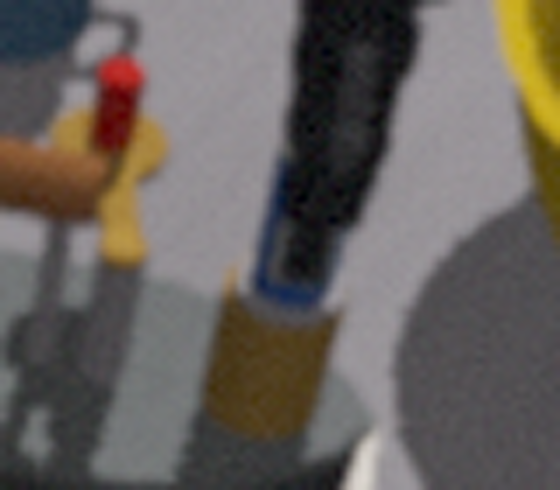

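>>> {"op": "jog_arm", "data": {"motion": [[0, 0, -0.1, 0, 200], [0, 0, 0, 0, 150], [0, 0, 0, 0, 140], [0, 0, 0, 0, 120], [0, 0, 0, 0, 110], [0, 0, 0, 0, 110]]}}

```text
t: 28.15
tcp_pos: [0.6193, 0.2946, 0.1512]
tool_rot: [0.974, 0.225, 0.003, 0.003]
force: [0.2, -0.9, -0.6]
finger_gap: 0.57
```

```bash
python3 st.py; python3 - <<'E'
from station import *
from h import *
d=snapshot("scene")
a=cv2.resize(d["img"][90:160,320:400],None,fx=7,fy=7,interpolation=cv2.INTER_CUBIC)[:,:,::-1]
cv2.imwrite("pics/s9.png",a)
E
```

```text
t 28.15 [0.6193 0.2946 0.1512] yaw -63.9 F [ 0.2 -0.9 -0.6] gap 0.57 q [ 0.28  0.7   1.34 -0.01  1.1   1.4 ]
tool z [ 0.0064 -0.0038 -1.    ]
```

View pics/s9.png

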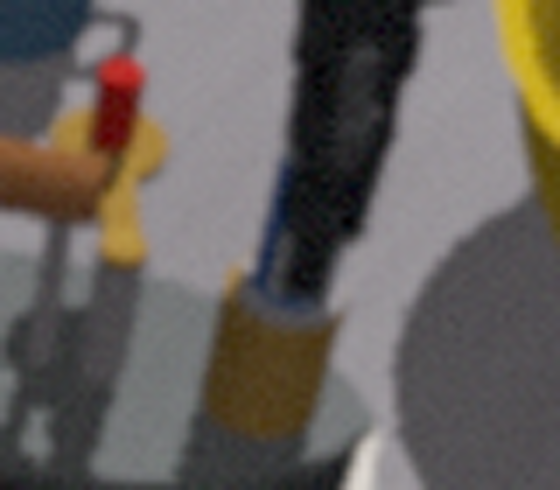

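>>> {"op": "jog_arm", "data": {"motion": [[0, 0, 0.5, 0, 90], [0, 0, 1.0, 0, 90], [0, 0, 1.5, 0, 90], [0, 0, 1.5, 0, 90], [0, 0, 2, 0, 90], [0, 0, 2, 0, 90], [0, 0, 2, 0, 90], [0, 0, 2, 0, 90], [0, 0, 1, 0, 90]]}}

```text
t: 28.95
tcp_pos: [0.6166, 0.2938, 0.2938]
tool_rot: [0.974, 0.225, -0.0, 0.003]
force: [0.1, -1.0, -0.6]
finger_gap: 0.644
```

>>> {"op": "jog_arm", "data": {"motion": [[-2, -3, 0, 0, 90], [-2, -3, 0, 0, 90], [-2, -3, 0, 0, 90], [-2, -3, 0, 0, 90], [-1.5, -3, 0, 0, 90], [-0.5, -2, 0, 0, 90], [0, -1, 0, 0, 90], [0, 0, 0, 0, 90]]}}

```text
t: 29.62
tcp_pos: [0.5135, 0.1105, 0.302]
tool_rot: [0.974, 0.228, 0.008, 0.003]
force: [0.3, -0.7, 0.6]
finger_gap: 0.648
```

```bash
python3 st.py; python3 - <<'E'
from station import *
from h import *
d=snapshot("scene");e=snapshot("top");np.savez("scene9.npz",**d);np.savez("top9.npz",**e)
a=cv2.resize(d["img"][90:160,320:400],None,fx=7,fy=7,interpolation=cv2.INTER_CUBIC)[:,:,::-1]
cv2.imwrite("pics/s10.png",a);cv2.imwrite("pics/s10f.png",d["img"][:,:,::-1]);cv2.imwrite("pics/t10.png",e["img"][:,:,::-1])
E
```

```text
t 29.62 [0.5135 0.1105 0.302 ] yaw -63.7 F [ 0.3 -0.7  0.6] gap 0.648 q [-0.    0.3   1.6  -0.    1.22  1.11]
tool z [ 0.0172 -0.0012 -0.9999]
```

View pics/s10.png

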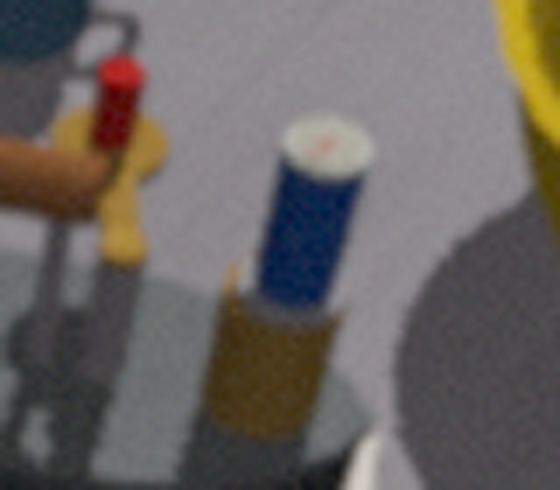

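View pics/t10.png

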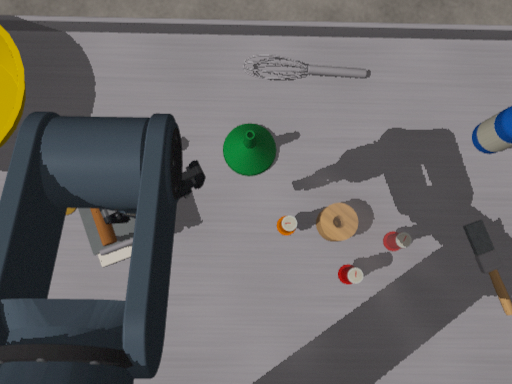

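View pics/s10f.png

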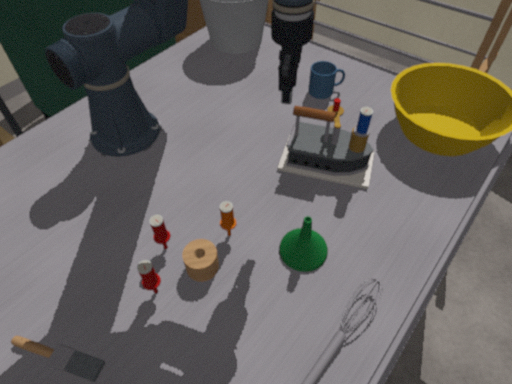

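The probe stands on the well: dial at crop (327,148), collar on the rim. The latch is open, and the funnel and look-alikes haven't moved. Last, a numeric check that it's upright before handing in.

```bash
python3 - <<'E'
from h import *
S=Cam(np.load("scene9.npz"))
print("dial expected",(S.proj([.618,.294,.199])-[320,90]+.5)*7-.5)
print("dial at z=.199:",S.plane(320-.5+327.5/7,90-.5+148.5/7,.199))
P=S.cloud();m=np.zeros(S.dep.shape,bool);m[107:114,362:371]=1
q=P[m&(S.hsv[...,1]<60)&(S.hsv[...,2]>120)];print(np.median(q,0),len(q))
k=S.plane(320-.5+122/7,90-.5+71/7,.171);d=k[:2]-[.563,.2725];print("latch",np.arctan2(d[1],d[0])-np.radians(22))
from station import *
sign_off()
E
```

```text
dial expected [325.46727924 142.52691884]
dial at z=.199: [0.61983469 0.29169423 0.199     ]
[0.61746249 0.29391703 0.19839318] 62
latch 1.8434937403608114
the job is handed in; nothing more can be done
```

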